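Pack out the desk-shelf foot and hold the wedge

ROBOT

A 6-joint arm with a two-finger parallel gripper is mounted at the origin on the work surface. World frame = base frame: x ahead of the robot, y to its left, z up, the work surface at z = 0. Lengths are in m, angles in rad, forces in N, time in s.
With the tool pointing down it reaches from about 0.35 to 0.85 m from the base axis. Payload 8.1 kg.
Tool frame: the origin (TCP) lies between the finger pads; the fingertips stand 14 mm ahead of it and the grasp point (between the pads) lies 5 mm behind it; z points along the fingers, y is the direction in which the jaws open and shut (so a half turn about z gives the same grasp; the last joint's range is limited). The gripper opens to 93 mm and grips with 3 to 60 N. Pads are 15 mm wide; open, the fingers measure 128 mm over their backs; the gripper's body (75 mm by 188 mm) begins 65 mm behind the grasp point.
Start: joints at [-1.206, 0.13, 1.488, -0, 1.523, -0.085], TCP at [0.261, -0.54, 0.233] pointing down, gripper open.
Joint ranges: [-2.96, 2.96], [-0.89, 2.26], [0.02, 2.5], [-1.34, 4.48], [0, 2.73], [-2.66, 2.66]. Speed limits (rad/s): [2.39, 2.39, 2.79, 3.14, 3.14, 3.14].

INTERFACE

Orientations are given as a rotation vector (axis times angle).
In Python, from plant import robot gives the robot as it stands.
- The arm moves only by the tool step_arm, never from a script. Its argument "targets" is a list of rows, each an object of numbers: "tx", "ty", "tz": the shift along the tool's x, y, z in mm; "ax", "ay", "az": the turn, a rotation vector about the tool's x, y, z in rad; "grip": the closure in counts, from 0 (fully open) to 255 (shut). In form: [{"tx": .., "ty": .., "tz": .., "ax": .., "ay": .., "az": .., "grip": ..}, ...]. A call has 1 to 20 rows; each row shifts and turns the commanded pose from where the row before left it, along the tool's axes as they then stand; what a row does not reach is not made up. A row lasts 1/10 s, in which the tool goes at most 50 mm and 8.59 degrees, less where a joint would pass 70% of its speed; a pose out of reach is approached as far as the arm can. A call with a gripper value outside its range is refused whole. The fingers move at their own pace and stop on an object; "squeeze" is the grip in N (left out, the last holds). Time passes only in rows, so rows that do not move let the fingers close. It gives the time, the measured TCP pose, the force and the opening at its end, in the units of the state.
- robot.read_state(): the state, without advancing time (a new reading comes with each control period).
- robot.read_camera(name): name is "scene" or "top" or "wrist"; returns a dict with "frame" (480x640x3 uint8, blue, green, red), "fx", "fy", "cx", "cy" (pixels), "R" (3x3) and "t" (3): a world point X has camera coordinates R X + t. Camera axes: x right, y down, z forward; pixel columns grow to the right and rows downward; lengths in m; the calibration is good to about 2 mm. A picture is of the moment at which its call begins. There is no depth.
- robot.close_job(): hands the job in, once; it reports no verdict.
The state is a dict: "t": time; "q": joint angles; "dq": joint speeds; "joint_torque": joint torques, N m; "tool_pos": TCP position; "orientation": TCP orientation; "force": force on the tool from outside, world axes, zero at the start; "wrist_torque": the same for the moment, N m; "opening": finger opening in m.
Only numpy, scipy, OpenCV 4.12 (cv2) and the standard library are available. Lean on these libraries where they do the work, as an engineer would, in place of code of your own. Each camera call takes 0.05 s, during which the arm holds its last target.

TASK

The walnut foot block of the desk shelf sits loose in its steel shoe. Take flat packers one at a time from the slotted rack and stand them on edge in the gap between the bolted fence and the block, against the fence, one or two as needed, until the tapered wedge can take up what is left; leave spare packers standing in the rack. Then firmly press the wedge, thin end down, between packers and block until by feel everything is tight and the block is hard against the shoe's end stop (the wedge must bite before it reaches the floor of the gap), and finish still holding the wedge pressed in, without disturbing the other things on the desk.

Things in the scene. Friction and masses are not known exactly. Their poses are not given: they have to be found in the camera images.
- shoe: dark steel channel fixed to the desk, 250 (own x) x 90 mm, side lips 20 mm high; origin at the centre of its underside. Along +x: steel fence, gap, walnut block, end stop. The gap is open from above, 52 mm deep: tops of fence and block 60 mm above the desk, floor 8 mm above it; fence and block are 70 mm wide (own y), lips at y = +-43 mm
- fence_edge (a point): point on the fence: middle of the top edge of the face that borders the gap. The fence is bolted tight and does not give; where it is bolted differs from job to job, so that with the block home the gap is 20.5 to 33.5 mm wide
- block_edge (a point): point on the walnut block: middle of the top edge of the face that borders the gap. The gap now is the distance from fence_edge to this along the shoe's x
- block (a joint): how far (m) the walnut block stands off the shoe's end stop: 0 = hard against it, starts at 0.0015 to 0.003, at most 0.005; it slides along the shoe's x with about 3 N of friction and makes the gap narrower by this amount
- rack: plywood block fixed to the desk, 170 (own x) x 70 (own y) x 30 mm high, slot floors 6 mm above the desk; origin at the centre of its underside. Slots across it at own x = -62, -28, +6 mm hold the three packers (slots 10 mm wide) and the slot at about x = +47 mm holds the wedge, its cheeks 46 mm above the desk
- packer1: flat wooden packer, an upright plate 8 mm thick (own x) x 40 mm wide (own y) x 95 mm tall, 30 g; origin at the centre of its underside, z up. Starts standing on edge in a slot of the rack, with 71 mm showing above it; the three packers are identical. Let go in the gap it may lean a little until the wedge squares it up
- packer2: flat wooden packer, an upright plate 8 mm thick (own x) x 40 mm wide (own y) x 95 mm tall, 30 g; origin at the centre of its underside, z up. Starts standing on edge in a slot of the rack, with 71 mm showing above it; the three packers are identical. Let go in the gap it may lean a little until the wedge squares it up
- packer3: flat wooden packer, an upright plate 8 mm thick (own x) x 40 mm wide (own y) x 95 mm tall, 30 g; origin at the centre of its underside, z up. Starts standing on edge in a slot of the rack, with 71 mm showing above it; the three packers are identical. Let go in the gap it may lean a little until the wedge squares it up
- wedge: wooden wedge, 40 mm wide (own y), 100 mm tall, 60 g, standing thin end down in the rack. Flat face at own x = -10 mm, goes to the packers; the +x face, to the block, tapers: 3.5 mm thick at the tip, +0.3 mm per mm of height up to 20.3 mm at 56 mm, straight above. Origin level with the tip, on the head's vertical axis. Bites on the block's top edge; after too few packers it meets the gap's floor first
- wedge_tip (a point): middle of the wedge's 3.5 mm thick lower end
- mug: bystander, leave alone: white handleless cup, 76 mm across, 85 mm high; origin at the centre of its underside
- tape: bystander, leave alone: cardboard tape roll, 70 mm across, 22 mm high; origin at the centre of its underside
- stickies: bystander, leave alone: paper note block 60 x 60 x 30 mm; origin at the centre of its underside
- mouse: bystander, leave alone: black computer mouse 100 x 60 x 30 mm; origin at the centre of its underside
- bottle: bystander, leave alone: white bottle, 60 mm across, 180 mm high; origin at the centre of its underside
- screwdriver: bystander, leave alone: screwdriver lying flat, black handle; origin at the centre of its underside
- screwbox: bystander, leave alone: cardboard box 80 x 55 x 35 mm; origin at the centre of its underside
- fence: the steel fence itself (see fence_edge): 14 mm thick, 70 mm wide upright plate with a bolted foot; its origin is not at the gap

How it is judged:
By the outcome, as a careful person would: the job done as asked, in the order asked, and still so for the second after the job is handed in, while the arm keeps its last pose, push and grip.
It also fails if it takes over 72 s, if anything falls off the work surface, if the arm or the gripper's body presses on something with over 40 N, if the wrist force passes 120 N, or if a joint passes its speed limit or range.

## Working session

There is one attempt and no reset: what is moved stays moved. The work goes in short steps, Python scripts to look and compute and a tool call to move; the robot and the scene stay as the last step left them, time stands still between calls to the robot, and variables do not carry over. Pictures are saved under pics/ and viewed, and the job is handed in when it is done.

Besides the shell and the picture viewer there is one more tool, called after "Emit:" as a command line: name --argument value ..., lists and objects as JSON in quotes. step_arm: Moves the arm, as the interface text tells. Its arguments: {"type":"object","properties":{"targets":{"type":"array"},"squeeze":{"type":"number"}},"required":["targets"]}

```bash
mkdir -p pics; ls
cat > h.py <<'E'
import numpy as np,cv2,pickle
from plant import robot
def snap(name,fn):
    c=robot.read_camera(name); cv2.imwrite('pics/%s.png'%fn,c['frame']); pickle.dump(c,open('pics/%s.pkl'%fn,'wb')); return c
def load(fn): return pickle.load(open('pics/%s.pkl'%fn,'rb'))
def ray(c,u,v):
    R=np.array(c['R']);t=np.array(c['t']); o=-R.T@t
    d=R.T@np.array([(u-c['cx'])/c['fx'],(v-c['cy'])/c['fy'],1]); return o,d
def onz(c,u,v,z):
    o,d=ray(c,u,v); return o+d*(z-o[2])/d[2]
def proj(c,X):
    p=np.array(c['R'])@np.array(X)+np.array(c['t']); return np.array([c['fx']*p[0]/p[2]+c['cx'],c['fy']*p[1]/p[2]+c['cy']])
def tri(c1,p1,c2,p2):
    o1,d1=ray(c1,*p1);o2,d2=ray(c2,*p2)
    s=np.linalg.lstsq(np.c_[d1,-d2],o2-o1,rcond=None)[0]
    a=o1+d1*s[0];b=o2+d2*s[1]; return (a+b)/2,np.linalg.norm(a-b)
E
python3 - <<'E'
from h import *
np.set_printoptions(precision=4,suppress=True)
for n in ['scene','top','wrist']:
    c=snap(n,n+'0'); print(n,c['fx'],-np.array(c['R']).T@c['t'],np.array(c['R'])[2])
print(robot.read_state())
E
```

```text
pics
scene 484.26076561425765 [1.2441 0.1116 0.868 ] [-0.6512 -0.1263 -0.7484]
top 571.3886927161498 [0.2605 0.0113 1.4417] [ 0.2013 -0.0128 -0.9794]
wrist 353.05507794429946 [ 0.3314 -0.5056  0.3847] [-0.2541 -0.1204 -0.9597]
{'t': 0.15, 'q': array([-1.2064,  0.131 ,  1.489 , -0.    ,  1.523 , -0.0853]), 'dq': array([ 0.0007, -0.0022, -0.0031,  0.0001, -0.0006, -0.0007]), 'joint_torque': array([  0.0005, -56.0478, -49.2334,   0.0769,   0.0307,  -0.0001]), 'tool_pos': array([ 0.2607, -0.5399,  0.2318]), 'orientation': array([-3.0612, -0.7002,  0.0003]), 'force': array([-0.8391, -0.3377, -0.1391]), 'wrist_torque': array([-0.0333,  0.0402, -0.0171]), 'opening': 0.09318088578314726}
```

View pics/scene0.png

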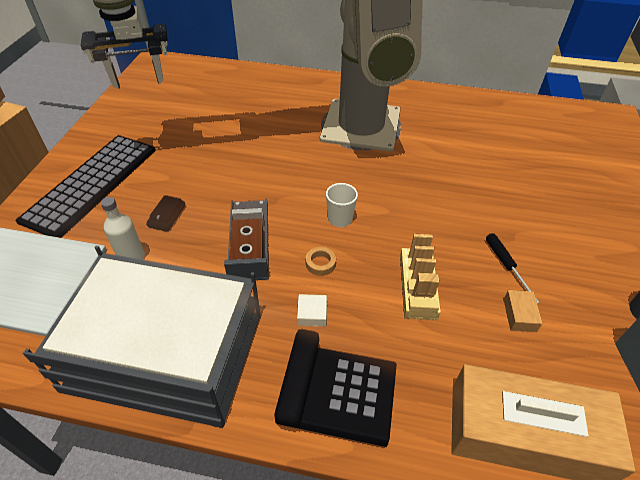

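View pics/top0.png

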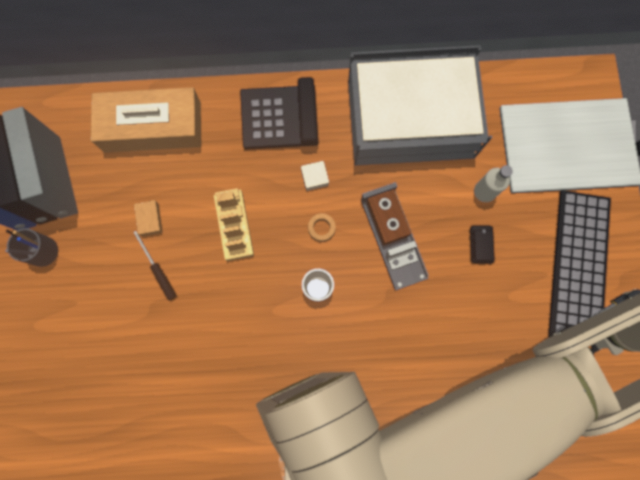

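View pics/wrist0.png

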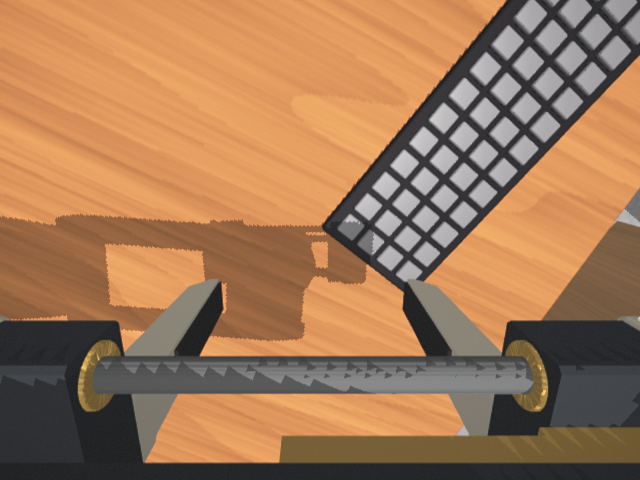

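The scene view shows the shoe at about (248,240) and the rack at (420,280). In the top view they are at (395,237) and (233,224), with the fence end of the shoe nearer the robot. Next I'll get coarse poses.

Run:
```python
from h import *
c=load('top0');s=load('scene0')
f=c['frame']
cv2.imwrite('pics/z1.png',cv2.resize(f[160:310,190:450],None,fx=3,fy=3,interpolation=cv2.INTER_CUBIC))
f=s['frame']
cv2.imwrite('pics/z2.png',cv2.resize(f[190:330,215:455],None,fx=3.3,fy=3.3,interpolation=cv2.INTER_CUBIC))
hsv=cv2.cvtColor(c['frame'],cv2.COLOR_BGR2HSV)
for u,v in [(362,187),(395,184),(427,278),(401,288)]: print('shoe',onz(c,u,v,0.02))
for u,v in [(214,192),(241,189),(253,257),(226,262)]: print('rack',onz(c,u,v,0.03))
```

```text
shoe [ 0.65417264 -0.12437506  0.02      ]
shoe [ 0.65714126 -0.21002257  0.02      ]
shoe [ 0.40983926 -0.26879259  0.02      ]
shoe [ 0.38882898 -0.20180773  0.02      ]
rack [0.66055494 0.2551098  0.03      ]
rack [0.66441441 0.18599285 0.03      ]
rack [0.48688809 0.16169346 0.03      ]
rack [0.47828781 0.2292973  0.03      ]
```

View pics/z1.png

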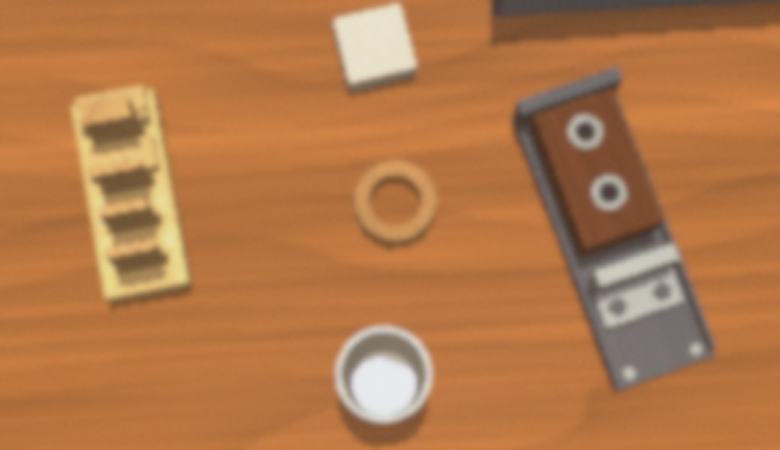

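View pics/z2.png

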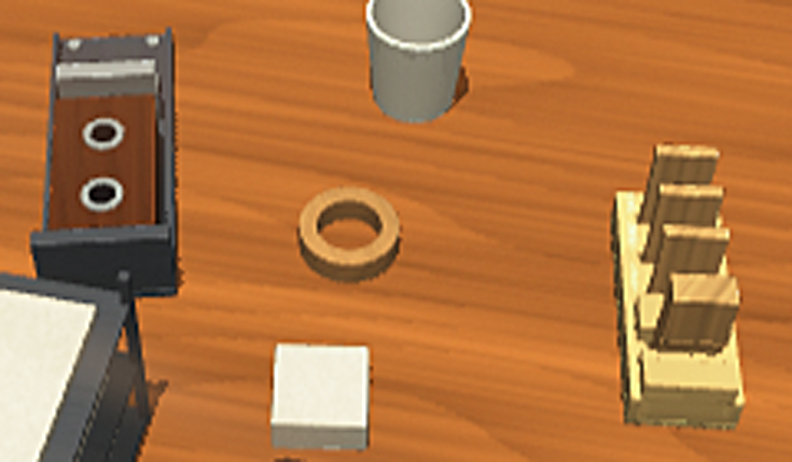

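Emit:
step_arm --targets '[{"tx":36,"ty":-19,"tz":-4},{"tx":36,"ty":-19,"tz":-4},{"tx":36,"ty":-19,"tz":-4},{"tx":36,"ty":-19,"tz":-4},{"tx":36,"ty":-19,"tz":-4},{"tx":36,"ty":-19,"tz":-4},{"tx":36,"ty":-19,"tz":-4},{"tx":36,"ty":-19,"tz":-4},{"tx":36,"ty":-19,"tz":-4},{"tx":36,"ty":-19,"tz":-4},{"az":0.1},{"az":0.1},{},{}]'

```text
schema error: expected keys tx, ty, tz, ax, ay, az, grip
```

```bash
cat >> h.py <<'E'
from scipy.spatial.transform import Rotation as Ro
def st():
    s=robot.read_state(); R=Ro.from_rotvec(s['orientation']).as_matrix()
    print('t %.2f pos %s yaw %.2f tilt %.2f F %s op %.4f'%(s['t'],np.round(s['tool_pos'],4),np.degrees(np.arctan2(R[1,0],R[0,0])),np.degrees(np.arccos(-R[2,2])),np.round(s['force'],1),s['opening'])); return s,R
def plan(p,yaw=None):
    s,R=st(); d=R.T@(np.array(p)-s['tool_pos'])*1000
    print('tool delta mm',np.round(d,1)); 
    if yaw is not None: print('az',np.round(np.arctan2(R[1,0],R[0,0])-np.radians(yaw),4))
E
python3 - <<'E'
from h import *
st(); snap('wrist','w1')
E
```

```text
t 0.15 pos [ 0.2607 -0.5399  0.2318] yaw 25.77 tilt 0.08 F [-0.8 -0.3 -0.1] op 0.0932
```

View pics/w1.png

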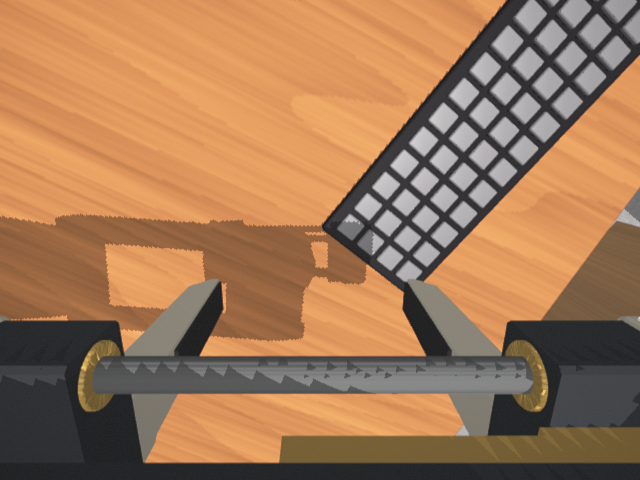

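All keys are required, so the call was refused and nothing moved.

Emit:
step_arm --targets '[{"tx":36,"ty":-19,"tz":-4,"ax":0,"ay":0,"az":0,"grip":0},{"tx":36,"ty":-19,"tz":-4,"ax":0,"ay":0,"az":0,"grip":0},{"tx":36,"ty":-19,"tz":-4,"ax":0,"ay":0,"az":0,"grip":0},{"tx":36,"ty":-19,"tz":-4,"ax":0,"ay":0,"az":0,"grip":0},{"tx":36,"ty":-19,"tz":-4,"ax":0,"ay":0,"az":0,"grip":0},{"tx":36,"ty":-19,"tz":-4,"ax":0,"ay":0,"az":0,"grip":0},{"tx":36,"ty":-19,"tz":-4,"ax":0,"ay":0,"az":0,"grip":0},{"tx":36,"ty":-19,"tz":-4,"ax":0,"ay":0,"az":0,"grip":0},{"tx":36,"ty":-19,"tz":-4,"ax":0,"ay":0,"az":0,"grip":0},{"tx":36,"ty":-19,"tz":-4,"ax":0,"ay":0,"az":0,"grip":0},{"tx":0,"ty":0,"tz":0,"ax":0,"ay":0,"az":0.1,"grip":0},{"tx":0,"ty":0,"tz":0,"ax":0,"ay":0,"az":0.1,"grip":0},{"tx":0,"ty":0,"tz":0,"ax":0,"ay":0,"az":0,"grip":0},{"tx":0,"ty":0,"tz":0,"ax":0,"ay":0,"az":0,"grip":0}]'

```text
t: 1.6
tool_pos: [0.5023, -0.2127, 0.2724]
orientation: [-3.116, -0.396, 0.001]
force: [-0.1, -1.2, -0.2]
opening: 0.0929
```

Run:
```python
from h import *
st(); snap('wrist','w2')
```

```text
t 1.60 pos [ 0.5023 -0.2127  0.2724] yaw 14.47 tilt 0.02 F [-0.1 -1.2 -0.2] op 0.0929
```

View pics/w2.png

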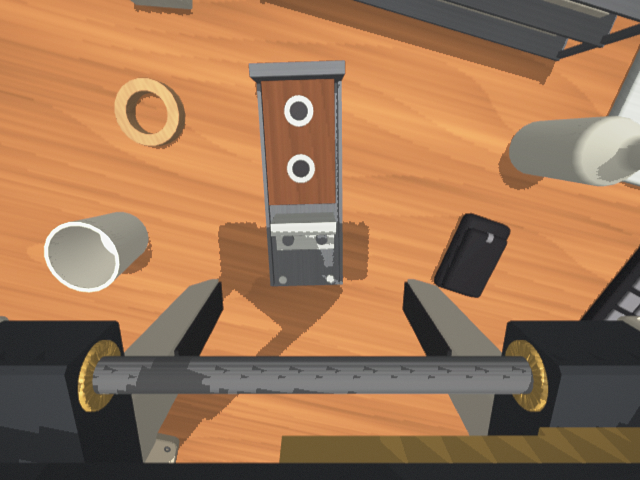

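The wrist view looks straight onto the shoe. The block's near edge is at row ~205, the fence top at rows 222–235, x 270–337. I'll zoom and measure.

Run:
```python
from h import *
c=load('w2');f=c['frame']
cv2.imwrite('pics/z3.png',cv2.resize(f[190:250,255:355],None,fx=8,fy=8,interpolation=cv2.INTER_CUBIC))
for n,u,v,z in [('blkL',268,205,.06),('blkR',336.5,205,.06),('blkTL',263,80,.06),('fenL',270,222,.06),('fenR',338,222,.06),('mug',80,257,.085)]: print(n,onz(c,u,v,z).round(4))
print(plan([0,0,0]))
```

```text
blkL [ 0.4995 -0.1647  0.06  ]
blkR [ 0.5174 -0.2342  0.06  ]
blkTL [ 0.6161 -0.1341  0.06  ]
fenL [ 0.4821 -0.1707  0.06  ]
fenR [ 0.5002 -0.2407  0.06  ]
mug [0.4044 0.0075 0.085 ]
t 1.65 pos [ 0.5023 -0.2129  0.2725] yaw 14.45 tilt 0.02 F [-0.4 -0.4  0.4] op 0.0929
tool delta mm [-433.3 -331.4  272.6]
None
```

View pics/z3.png

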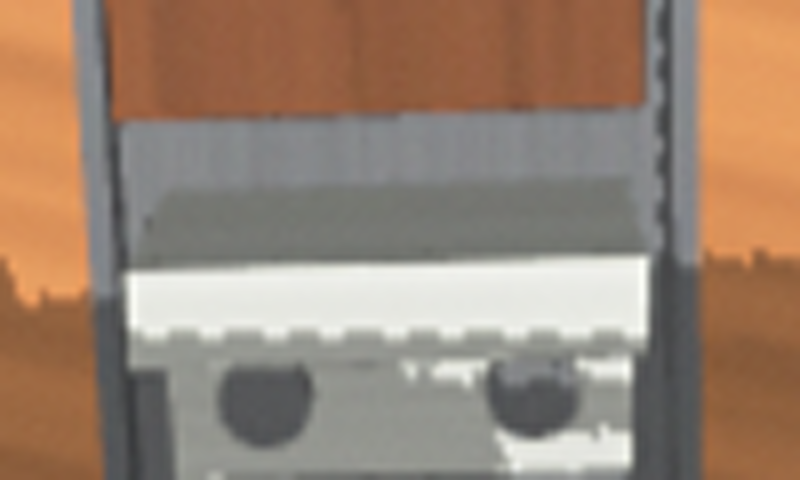

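The gap reads about 18 mm now, so about 20.5 mm with the block home. That calls for one packer, leaving ~12.5 mm for the wedge, well under the 19.1 mm limit. I'll take a closer look to tighten the fence position.

Emit:
step_arm --targets '[{"tx":0,"ty":-10,"tz":40,"ax":0,"ay":0,"az":0,"grip":0},{"tx":0,"ty":0,"tz":40,"ax":0,"ay":0,"az":0,"grip":0},{"tx":0,"ty":0,"tz":35,"ax":0,"ay":0,"az":0,"grip":0},{"tx":0,"ty":0,"tz":0,"ax":0,"ay":0,"az":0,"grip":0},{"tx":0,"ty":0,"tz":0,"ax":0,"ay":0,"az":0,"grip":0}]'

```text
t: 2.15
tool_pos: [0.4996, -0.2031, 0.1579]
orientation: [-3.116, -0.392, 0.002]
force: [-0.1, -0.2, 1.1]
opening: 0.093
```

Run:
```python
from h import *
st(); c=snap('wrist','w3');snap('top','t3')
f=c['frame']
cv2.imwrite('pics/z4.png',cv2.resize(f[170:290,230:390],None,fx=5,fy=5,interpolation=cv2.INTER_CUBIC))
```

```text
t 2.15 pos [ 0.4996 -0.2031  0.1579] yaw 14.35 tilt 0.07 F [-0.1 -0.2  1.1] op 0.0930
```

View pics/z4.png

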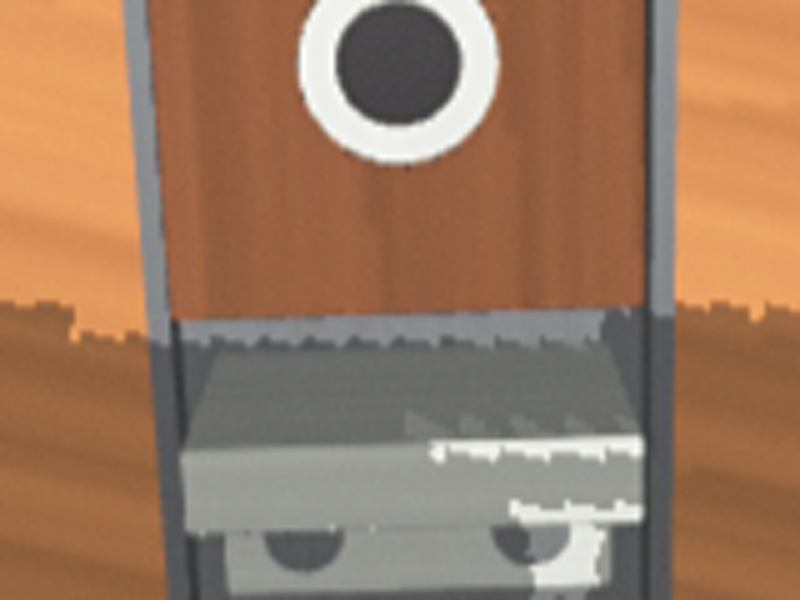

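Run:
```python
from h import *
c=load('w3')
P=[onz(c,u,v,.06) for u,v in [(264.4,233.9),(358.9,231.1),(266.8,259.5),(359,257.3)]]
for p in P: print(p.round(4))
b=(P[0]+P[1])/2;f=(P[2]+P[3])/2
for a,d in [(0,1),(2,3)]:
  v=P[a]-P[d]; print('w',np.linalg.norm(v),'yaw',np.degrees(np.arctan2(-v[0],v[1])))
x=np.array([np.cos(np.radians(14.4)),np.sin(np.radians(14.4)),0]);print('mid',b,f,'gap',(b-f)@x)
plan([0.572,0.208,0.26],8)
```

```text
[ 0.4997 -0.166   0.06  ]
[ 0.519  -0.2329  0.06  ]
[ 0.4806 -0.1719  0.06  ]
[ 0.4995 -0.2387  0.06  ]
w 0.06960531454352388 yaw 16.118795074572706
w 0.06938691931288685 yaw 15.814658268237167
mid [ 0.50935591 -0.1994195   0.06      ] [ 0.49002779 -0.20532481  0.06      ] gap 0.0201894812419427
t 2.25 pos [ 0.5013 -0.2039  0.1604] yaw 14.33 tilt 0.21 F [-0.1 -0.5  1.1] op 0.0930
tool delta mm [ 170.7 -381.4 -100.1]
az 0.1104
```

The closer measurement gives a current gap of ~20 mm, so ~22–23 mm home. One packer is still right. On to the rack.

Emit:
step_arm --targets '[{"tx":17,"ty":-38,"tz":-10,"ax":0,"ay":0,"az":0,"grip":0},{"tx":17,"ty":-38,"tz":-10,"ax":0,"ay":0,"az":0,"grip":0},{"tx":17,"ty":-38,"tz":-10,"ax":0,"ay":0,"az":0,"grip":0},{"tx":17,"ty":-38,"tz":-10,"ax":0,"ay":0,"az":0,"grip":0},{"tx":17,"ty":-38,"tz":-10,"ax":0,"ay":0,"az":0,"grip":0},{"tx":17,"ty":-38,"tz":-10,"ax":0,"ay":0,"az":0,"grip":0},{"tx":17,"ty":-38,"tz":-10,"ax":0,"ay":0,"az":0,"grip":0},{"tx":17,"ty":-38,"tz":-10,"ax":0,"ay":0,"az":0,"grip":0},{"tx":17,"ty":-38,"tz":-10,"ax":0,"ay":0,"az":0,"grip":0},{"tx":17,"ty":-38,"tz":-10,"ax":0,"ay":0,"az":0,"grip":0},{"tx":0,"ty":0,"tz":0,"ax":0,"ay":0,"az":0.11,"grip":0},{"tx":0,"ty":0,"tz":0,"ax":0,"ay":0,"az":0,"grip":0},{"tx":0,"ty":0,"tz":0,"ax":0,"ay":0,"az":0,"grip":0},{"tx":0,"ty":0,"tz":0,"ax":0,"ay":0,"az":0,"grip":0}]'

```text
t: 3.65
tool_pos: [0.5711, 0.2064, 0.2584]
orientation: [-3.134, -0.221, -0.002]
force: [-0.4, -0.0, 0.6]
opening: 0.0933
```

Run:
```python
from h import *
st(); c=snap('wrist','w4')
f=c['frame']
cv2.imwrite('pics/z5.png',cv2.resize(f[60:320,210:420],None,fx=2.3,fy=2.3,interpolation=cv2.INTER_CUBIC))
```

```text
t 3.65 pos [0.5711 0.2064 0.2584] yaw 8.08 tilt 0.06 F [-0.4 -0.   0.6] op 0.0933
```

View pics/w4.png

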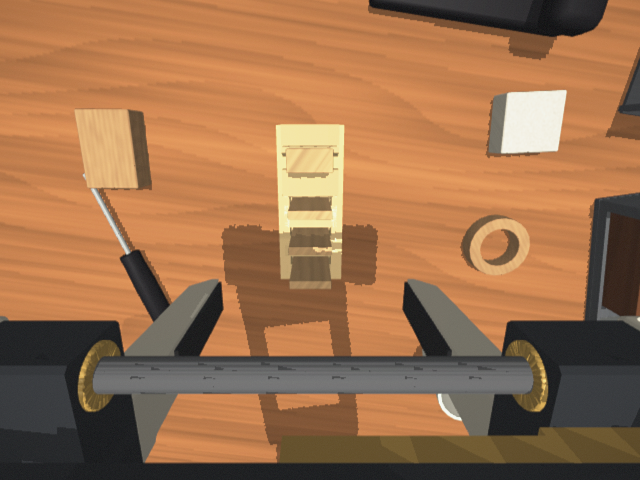

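View pics/z5.png

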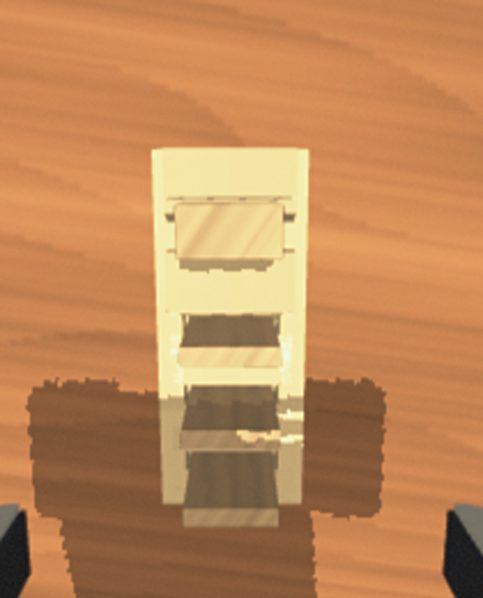

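Rack is square to the tool (yaw ≈ 8°). The wedge top is at ~(309,162) and packer tops are at about (310,215), (310,250) and (310,285).

Run:
```python
from h import *
c=load('w4')
def z(u,v): return 210+u/2.3,60+v/2.3
x=np.array([np.cos(np.radians(8.08)),np.sin(np.radians(8.08)),0])
rk=[onz(c,*z(*p),.03) for p in [(152,150),(309,150),(162,503),(301,503)]]
for p in rk: print('rack',p.round(4))
o=sum(rk)/4; print('c',o.round(4),'L',(rk[0]-rk[2])@x,np.linalg.norm(rk[0]-rk[1]),np.linalg.norm(rk[2]-rk[3]))
for n,ps,zz in [('p-62',[(183,509),(278,509),(278,526),(183,526)],.101),('p-28',[(180,431),(280,431),(280,449),(180,449)],.101),('p6',[(178,347),(282,347),(282,366),(178,366)],.101),('wedge',[(176,203),(284,203),(283,260),(177,260)],.106)]:
  P=[onz(c,*z(*p),zz) for p in ps]; m=sum(P)/4
  print(n,m.round(4),'rel x',((m-o)@x).round(4),'w',np.linalg.norm(P[0]-P[1]).round(4),np.linalg.norm(P[2]-P[3]).round(4),'thick',((P[0]-P[3])@x).round(4))
```

```text
rack [0.6543 0.2565 0.03  ]
rack [0.6642 0.1871 0.03  ]
rack [0.4861 0.2325 0.03  ]
rack [0.496 0.163 0.03 ]
c [0.5752 0.2098 0.03  ] L 0.1699010544850495 0.07018650805016816 0.07029845357007923
p-62 [0.5139 0.201  0.101 ] rel x -0.0619 w 0.0392 0.0394 thick 0.0076
p-28 [0.5473 0.2058 0.101 ] rel x -0.0281 w 0.0401 0.0404 thick 0.0076
p6 [0.5813 0.2106 0.101 ] rel x 0.0061 w 0.0405 0.0407 thick 0.0076
wedge [0.6288 0.2172 0.106 ] rel x 0.0541 w 0.0393 0.0394 thick 0.0205
```

Sizes and slot offsets match the given numbers closely. The wedge head at +54 mm means its tip is at ~+46, so its taper faces rack +x. I'll grasp the packer at −62, across its 40 mm width.

Run:
```python
from h import *
plan([.5139,.2010,.080],8.08)
```

```text
t 3.70 pos [0.571  0.2063 0.2582] yaw 8.04 tilt 0.03 F [ 1.  -1.  -0.7] op 0.0929
tool delta mm [-57.4  -2.7 178.1]
az -0.0008
```

Emit:
step_arm --targets '[{"tx":-29,"ty":-1.5,"tz":20,"ax":0,"ay":0,"az":0,"grip":0},{"tx":-28.5,"ty":-1,"tz":20,"ax":0,"ay":0,"az":0,"grip":0},{"tx":0,"ty":0,"tz":40,"ax":0,"ay":0,"az":0,"grip":0},{"tx":0,"ty":0,"tz":30,"ax":0,"ay":0,"az":0,"grip":0},{"tx":0,"ty":0,"tz":20,"ax":0,"ay":0,"az":0,"grip":0},{"tx":0,"ty":0,"tz":0,"ax":0,"ay":0,"az":0,"grip":0},{"tx":0,"ty":0,"tz":0,"ax":0,"ay":0,"az":0,"grip":0}]'

```text
t: 4.4
tool_pos: [0.5136, 0.2012, 0.1281]
orientation: [3.134, 0.219, -0.0]
force: [0.2, 0.1, 0.9]
opening: 0.0932
```

Run:
```python
from h import *
plan([.5139,.2010,.080],8.08); c=snap('wrist','w5')
```

```text
t 4.40 pos [0.5136 0.2012 0.1281] yaw 7.99 tilt 0.01 F [0.2 0.1 0.9] op 0.0932
tool delta mm [ 0.3  0.2 48.1]
az -0.0015
```

View pics/w5.png

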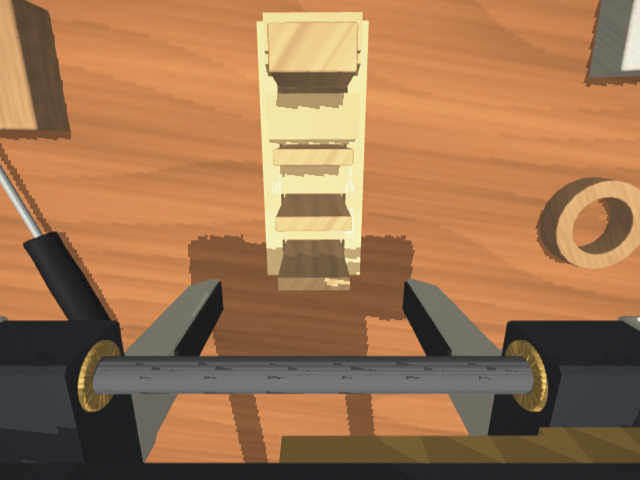

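Packer is centred between the fingers (col 314 against 313). Lower and grip.

Emit:
step_arm --targets '[{"tx":0,"ty":0,"tz":24,"ax":0,"ay":0,"az":0,"grip":0},{"tx":0,"ty":0,"tz":24,"ax":0,"ay":0,"az":0,"grip":0},{"tx":0,"ty":0,"tz":0,"ax":0,"ay":0,"az":0,"grip":0},{"tx":0,"ty":0,"tz":0,"ax":0,"ay":0,"az":0,"grip":120},{"tx":0,"ty":0,"tz":0,"ax":0,"ay":0,"az":0,"grip":120},{"tx":0,"ty":0,"tz":0,"ax":0,"ay":0,"az":0,"grip":120},{"tx":0,"ty":0,"tz":0,"ax":0,"ay":0,"az":0,"grip":170},{"tx":0,"ty":0,"tz":0,"ax":0,"ay":0,"az":0,"grip":170},{"tx":0,"ty":0,"tz":0,"ax":0,"ay":0,"az":0,"grip":170},{"tx":0,"ty":0,"tz":0,"ax":0,"ay":0,"az":0,"grip":170}]' --squeeze 20

```text
t: 5.45
tool_pos: [0.5135, 0.2017, 0.0797]
orientation: [3.134, 0.219, -0.0]
force: [-0.5, 0.2, -0.1]
opening: 0.0413
```

Run:
```python
from h import *
plan([.5139,.2010,.200],8.08)
```

```text
t 5.45 pos [0.5135 0.2017 0.0797] yaw 8.01 tilt 0.00 F [-0.5  0.2 -0.1] op 0.0413
tool delta mm [   0.3    0.7 -120.3]
az -0.0012
```

Emit:
step_arm --targets '[{"tx":0,"ty":0,"tz":0,"ax":0,"ay":0,"az":0,"grip":170},{"tx":0,"ty":0,"tz":-10,"ax":0,"ay":0,"az":0,"grip":170},{"tx":0,"ty":0,"tz":-20,"ax":0,"ay":0,"az":0,"grip":170},{"tx":0,"ty":0,"tz":-30,"ax":0,"ay":0,"az":0,"grip":170},{"tx":0,"ty":0,"tz":-30,"ax":0,"ay":0,"az":0,"grip":170},{"tx":0,"ty":0,"tz":-30,"ax":0,"ay":0,"az":0,"grip":170},{"tx":0,"ty":0,"tz":-10,"ax":0,"ay":0,"az":0,"grip":170},{"tx":0,"ty":0,"tz":0,"ax":0,"ay":0,"az":0,"grip":170},{"tx":0,"ty":0,"tz":0,"ax":0,"ay":0,"az":0,"grip":170}]'

```text
t: 6.35
tool_pos: [0.513, 0.2015, 0.2083]
orientation: [3.134, 0.219, -0.002]
force: [-0.1, -0.0, -0.7]
opening: 0.0401
```

Run:
```python
from h import *
plan([.4963,-.2035,.21],15.7);snap('wrist','w6')
```

```text
t 6.35 pos [0.513  0.2015 0.2083] yaw 8.01 tilt 0.09 F [-0.1 -0.  -0.7] op 0.0401
tool delta mm [-72.9 398.8  -1.5]
az -0.1342
```

View pics/w6.png

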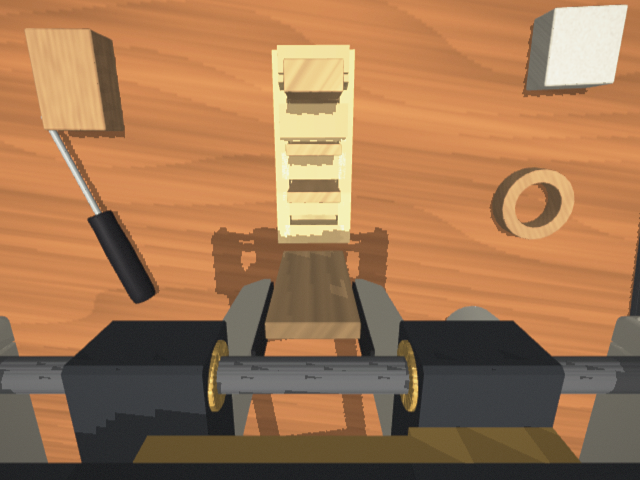

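Packer held upright and square. Carry it to above the gap.

Emit:
step_arm --targets '[{"tx":-7.3,"ty":39.9,"tz":0,"ax":0,"ay":0,"az":0,"grip":170},{"tx":-7.3,"ty":39.9,"tz":0,"ax":0,"ay":0,"az":0,"grip":170},{"tx":-7.3,"ty":39.9,"tz":0,"ax":0,"ay":0,"az":0,"grip":170},{"tx":-7.3,"ty":39.9,"tz":0,"ax":0,"ay":0,"az":0,"grip":170},{"tx":-7.3,"ty":39.9,"tz":0,"ax":0,"ay":0,"az":0,"grip":170},{"tx":-7.3,"ty":39.9,"tz":0,"ax":0,"ay":0,"az":0,"grip":170},{"tx":-7.3,"ty":39.9,"tz":0,"ax":0,"ay":0,"az":0,"grip":170},{"tx":-7.3,"ty":39.9,"tz":0,"ax":0,"ay":0,"az":0,"grip":170},{"tx":-7.3,"ty":39.9,"tz":0,"ax":0,"ay":0,"az":0,"grip":170},{"tx":-7.3,"ty":39.9,"tz":0,"ax":0,"ay":0,"az":0,"grip":170},{"tx":0,"ty":0,"tz":0,"ax":0,"ay":0,"az":-0.134,"grip":170},{"tx":0,"ty":0,"tz":0,"ax":0,"ay":0,"az":0,"grip":170},{"tx":0,"ty":0,"tz":0,"ax":0,"ay":0,"az":0,"grip":170},{"tx":0,"ty":0,"tz":0,"ax":0,"ay":0,"az":0,"grip":170}]'

```text
t: 7.8
tool_pos: [0.4966, -0.2026, 0.2088]
orientation: [-3.112, -0.426, 0.002]
force: [-0.1, -0.7, -0.5]
opening: 0.04
```

Run:
```python
from h import *
plan([.4963,-.2035,.151],15.7);snap('wrist','w7')
```

```text
t 7.80 pos [ 0.4966 -0.2026  0.2088] yaw 15.59 tilt 0.08 F [-0.1 -0.7 -0.5] op 0.0400
tool delta mm [-0.5  0.8 57.8]
az -0.0019
```

View pics/w7.png

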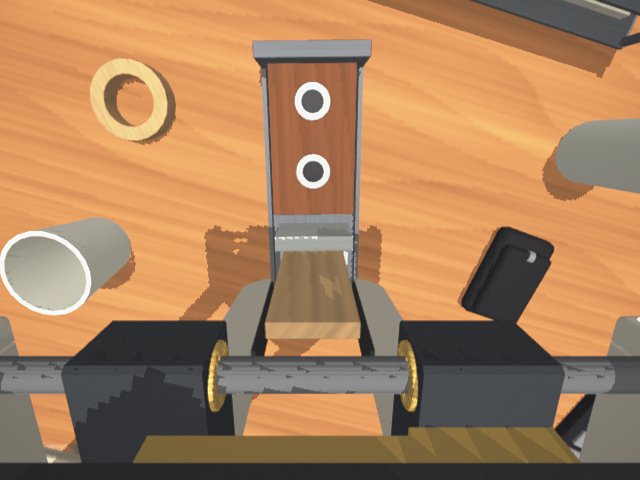

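Run:
```python
from h import *
c=load('w7');f=c['frame']
cv2.imwrite('pics/z6.png',cv2.resize(f[200:270,255:370],None,fx=7,fy=7,interpolation=cv2.INTER_CUBIC))
# held packer bottom predicted
s,R=st(); 
for dx in (-4,4):
  for dy in (-20,20):
    print(proj(c,s['tool_pos']+R@np.array([dx,dy,74])/1000).round(1), proj(c,s['tool_pos']+R@np.array([dx,dy,-21])/1000).round(1))
```

```text
t 7.85 pos [ 0.4967 -0.2026  0.2091] yaw 15.64 tilt 0.05 F [0.8 0.4 0.1] op 0.0399
[283.9 262.1] [266.3 338.8]
[342.6 262. ] [360.7 338.8]
[283.6 250.9] [265.5 322. ]
[342.9 250.9] [361.4 321.9]
```

View pics/z6.png

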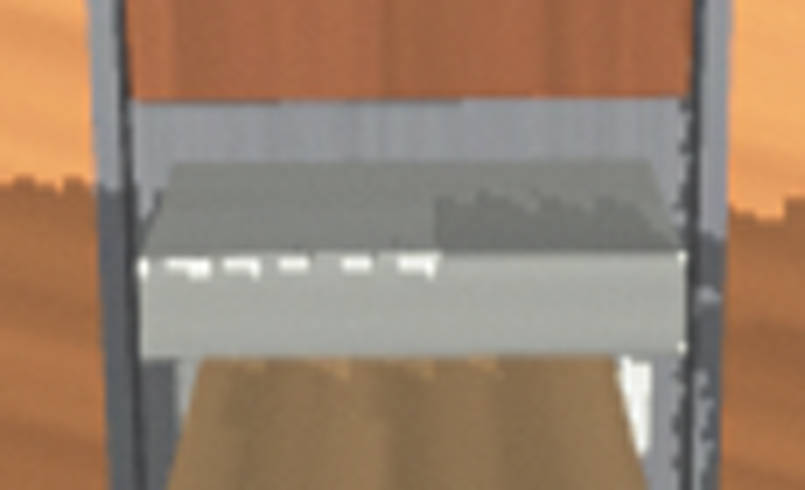

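Run:
```python
from h import *
c=load('w7');s,R=st()
z=lambda u,v:(255+u/7,200+v/7)
Q={k:onz(c,*z(*p),.06) for k,p in dict(bl=(130,102),br=(690,98),fl=(140,260),fr=(684,252)).items()}
for k,v in Q.items(): print(k,v.round(4),'tool mm',(R.T@(v-s['tool_pos'])*1000).round(1))
```

```text
t 7.85 pos [ 0.4967 -0.2026  0.2091] yaw 15.64 tilt 0.05 F [0.8 0.4 0.1] op 0.0399
bl [ 0.4995 -0.1658  0.06  ] tool mm [ 12.7 -34.5 149.1]
br [ 0.5188 -0.2329  0.06  ] tool mm [ 13.2  35.2 149.1]
fl [ 0.48  -0.172  0.06 ] tool mm [ -7.8 -33.9 149.1]
fr [ 0.4996 -0.2382  0.06  ] tool mm [ -6.8  35.1 149.1]
```

Gap is 20.3 mm again (fence at −7.3, block at +12.9 in tool x, packer ±4). Lower it.

Emit:
step_arm --targets '[{"tx":0.5,"ty":0.5,"tz":30,"ax":0,"ay":0,"az":0,"grip":170},{"tx":0,"ty":0,"tz":30,"ax":0,"ay":0,"az":0,"grip":170},{"tx":0,"ty":0,"tz":10,"ax":0,"ay":0,"az":0,"grip":170},{"tx":0,"ty":0,"tz":8,"ax":0,"ay":0,"az":0,"grip":170},{"tx":0,"ty":0,"tz":8,"ax":0,"ay":0,"az":0,"grip":170},{"tx":0,"ty":0,"tz":0,"ax":0,"ay":0,"az":0,"grip":170},{"tx":0,"ty":0,"tz":0,"ax":0,"ay":0,"az":0,"grip":170}]'

```text
t: 8.55
tool_pos: [0.498, -0.2042, 0.1246]
orientation: [3.111, 0.429, 0.002]
force: [-0.9, 0.3, 0.1]
opening: 0.0396
```

Run:
```python
from h import *
st();c=snap('wrist','w8');cv2.imwrite('pics/z7.png',cv2.resize(c['frame'][150:350,210:430],None,fx=3.5,fy=3,interpolation=cv2.INTER_CUBIC))
```

```text
t 8.55 pos [ 0.498  -0.2042  0.1246] yaw 15.69 tilt 0.07 F [-0.9  0.3  0.1] op 0.0396
```

View pics/z7.png

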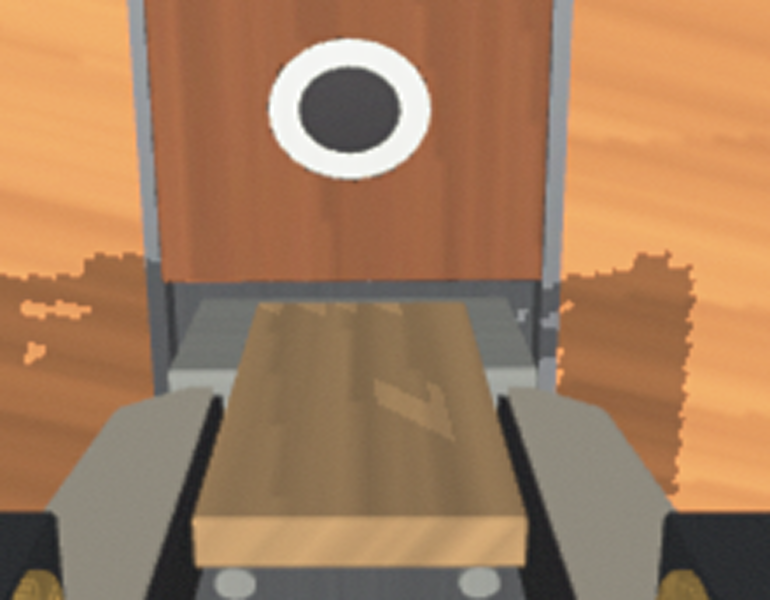

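It is 10 mm into the gap with no contact. Continue down, then ease toward the fence.

Emit:
step_arm --targets '[{"tx":0,"ty":0,"tz":12,"ax":0,"ay":0,"az":0,"grip":170},{"tx":0,"ty":0,"tz":12,"ax":0,"ay":0,"az":0,"grip":170},{"tx":0,"ty":0,"tz":10,"ax":0,"ay":0,"az":0,"grip":170},{"tx":0,"ty":0,"tz":6,"ax":0,"ay":0,"az":0,"grip":170},{"tx":0,"ty":0,"tz":0,"ax":0,"ay":0,"az":0,"grip":170},{"tx":-1,"ty":0,"tz":0,"ax":0,"ay":0,"az":0,"grip":170},{"tx":-1,"ty":0,"tz":0,"ax":0,"ay":0,"az":0,"grip":170},{"tx":0,"ty":0,"tz":0,"ax":0,"ay":0,"az":0,"grip":170},{"tx":0,"ty":0,"tz":0,"ax":0,"ay":0,"az":0,"grip":170}]'

```text
t: 9.5
tool_pos: [0.4957, -0.2046, 0.0839]
orientation: [3.112, 0.429, 0.001]
force: [-1.0, -0.1, -0.5]
opening: 0.0397
```

Run:
```python
from h import *
s,R=st();print(R.T@s['force'])
```

```text
t 9.50 pos [ 0.4957 -0.2046  0.0839] yaw 15.69 tilt 0.03 F [-1.  -0.1 -0.5] op 0.0397
[-0.93998071 -0.20168458  0.51933708]
```

Emit:
step_arm --targets '[{"tx":-0.7,"ty":0,"tz":1,"ax":0,"ay":0,"az":0,"grip":170},{"tx":-0.7,"ty":0,"tz":0,"ax":0,"ay":0,"az":0,"grip":170},{"tx":0,"ty":0,"tz":0,"ax":0,"ay":0,"az":0,"grip":170},{"tx":0,"ty":0,"tz":0,"ax":0,"ay":0,"az":0,"grip":170}]'

```text
t: 9.9
tool_pos: [0.4941, -0.2049, 0.0826]
orientation: [-3.112, -0.429, 0.0]
force: [-0.4, -0.7, -0.4]
opening: 0.0401
```

Run:
```python
from h import *
s,R=st();print(R.T@s['force'])
```

```text
t 9.90 pos [ 0.4941 -0.2049  0.0826] yaw 15.68 tilt 0.00 F [-0.4 -0.7 -0.4] op 0.0401
[-0.56195828  0.57969698  0.39682727]
```

Emit:
step_arm --targets '[{"tx":-0.7,"ty":0,"tz":0.5,"ax":0,"ay":0,"az":0,"grip":170},{"tx":-0.6,"ty":0,"tz":0,"ax":0,"ay":0,"az":0,"grip":170},{"tx":0,"ty":0,"tz":0,"ax":0,"ay":0,"az":0,"grip":170},{"tx":0,"ty":0,"tz":0,"ax":0,"ay":0,"az":0,"grip":170}]'

```text
t: 10.3
tool_pos: [0.4934, -0.2051, 0.0822]
orientation: [3.112, 0.429, 0.002]
force: [5.2, 1.0, -2.9]
opening: 0.0397
```

Run:
```python
from h import *
s,R=st();print(R.T@s['force'])
```

```text
t 10.30 pos [ 0.4934 -0.2051  0.0822] yaw 15.69 tilt 0.06 F [ 5.2  1.  -2.9] op 0.0397
[5.30104785 0.4992908  2.87069176]
```

Contact with the fence is felt (5 N). Release and lift.

Emit:
step_arm --targets '[{"tx":0,"ty":0,"tz":0,"ax":0,"ay":0,"az":0,"grip":100},{"tx":0,"ty":0,"tz":0,"ax":0,"ay":0,"az":0,"grip":80},{"tx":0,"ty":0,"tz":0,"ax":0,"ay":0,"az":0,"grip":60},{"tx":0,"ty":0,"tz":0,"ax":0,"ay":0,"az":0,"grip":60},{"tx":0,"ty":0,"tz":0,"ax":0,"ay":0,"az":0,"grip":60},{"tx":0,"ty":0,"tz":-10,"ax":0,"ay":0,"az":0,"grip":40},{"tx":0,"ty":0,"tz":-30,"ax":0,"ay":0,"az":0,"grip":0},{"tx":0,"ty":0,"tz":-40,"ax":0,"ay":0,"az":0,"grip":0},{"tx":0,"ty":0,"tz":-40,"ax":0,"ay":0,"az":0,"grip":0},{"tx":0,"ty":0,"tz":0,"ax":0,"ay":0,"az":0,"grip":0},{"tx":0,"ty":0,"tz":0,"ax":0,"ay":0,"az":0,"grip":0}]'

```text
t: 11.4
tool_pos: [0.4938, -0.2057, 0.2042]
orientation: [3.11, 0.428, 0.005]
force: [-0.0, 0.4, -1.4]
opening: 0.093
```

Run:
```python
from h import *
st();c=snap('wrist','w9');cv2.imwrite('pics/z8.png',cv2.resize(c['frame'][190:340,230:390],None,fx=4.5,fy=4,interpolation=cv2.INTER_CUBIC))
plan([.6288,.2172,.21],8.06)
```

```text
t 11.40 pos [ 0.4938 -0.2057  0.2042] yaw 15.69 tilt 0.21 F [-0.   0.4 -1.4] op 0.0930
t 11.45 pos [ 0.4929 -0.2052  0.2024] yaw 15.69 tilt 0.03 F [-0.5 -0.2 -0.4] op 0.0930
tool delta mm [ 245.1 -369.9   -7.7]
az 0.1331
```

View pics/z8.png

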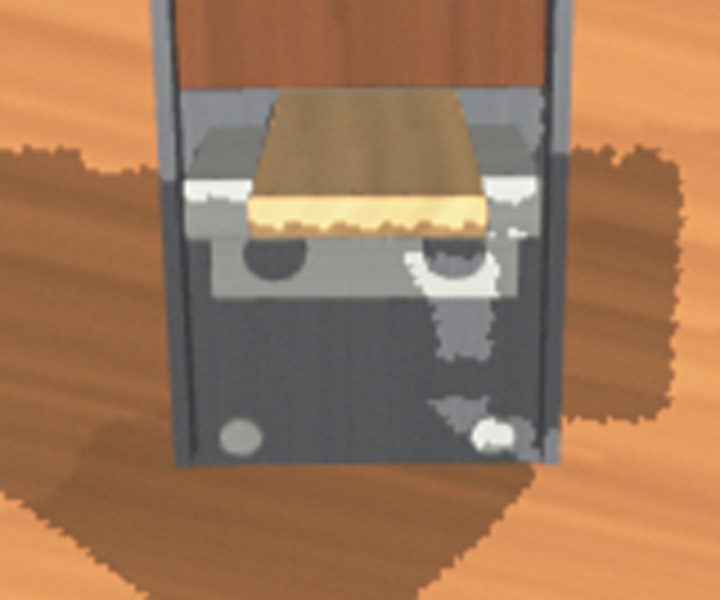

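Run:
```python
from h import *
c=load('w9');s,R=st()
z=lambda u,v:(230+u/4.5,190+v/4)
for n,p,h in [('pk front',(367,195),.103),('pk back',(367,235),.103),('pL',(247,215),.103),('pR',(487,215),.103),('fl',(185,180),.06),('fr',(538,178),.06),('bl',(180,88),.06),('br',(545,88),.06)]:
  v=onz(c,*z(*p),h);print(n,v.round(4),(R.T@(v-s['tool_pos'])*1000).round(1))
```

```text
t 11.45 pos [ 0.4929 -0.2052  0.2024] yaw 15.69 tilt 0.03 F [-0.5 -0.2 -0.4] op 0.0930
pk front [ 0.4984 -0.2035  0.103 ] [ 5.7 -0.2 99.4]
pk back [ 0.4908 -0.2056  0.103 ] [-2.2 -0.2 99.4]
pL [ 0.4892 -0.1852  0.103 ] [  1.8 -20.3  99.4]
pR [ 0.5    -0.2239  0.103 ] [ 1.8 19.9 99.4]
fl [ 0.4802 -0.1719  0.06  ] [ -3.2 -35.6 142.4]
fr [ 0.4991 -0.2377  0.06  ] [ -2.8  32.9 142.4]
bl [ 0.4998 -0.1661  0.06  ] [ 17.2 -35.9 142.4]
br [ 0.5186 -0.233   0.06  ] [ 17.2  33.7 142.4]
```

The packer stands against the fence, almost upright (top within ~1 mm), leaving ~12 mm for the wedge. Now fetch the wedge.

Emit:
step_arm --targets '[{"tx":22.3,"ty":-33.6,"tz":-1,"ax":0,"ay":0,"az":0,"grip":0},{"tx":22.3,"ty":-33.6,"tz":-1,"ax":0,"ay":0,"az":0,"grip":0},{"tx":22.3,"ty":-33.6,"tz":-1,"ax":0,"ay":0,"az":0,"grip":0},{"tx":22.3,"ty":-33.6,"tz":-1,"ax":0,"ay":0,"az":0,"grip":0},{"tx":22.3,"ty":-33.6,"tz":-1,"ax":0,"ay":0,"az":0,"grip":0},{"tx":22.3,"ty":-33.6,"tz":-1,"ax":0,"ay":0,"az":0,"grip":0},{"tx":22.3,"ty":-33.6,"tz":-1,"ax":0,"ay":0,"az":0,"grip":0},{"tx":22.3,"ty":-33.6,"tz":-1,"ax":0,"ay":0,"az":0,"grip":0},{"tx":22.3,"ty":-33.6,"tz":-1,"ax":0,"ay":0,"az":0,"grip":0},{"tx":22.3,"ty":-33.6,"tz":-1,"ax":0,"ay":0,"az":0,"grip":0},{"tx":22.3,"ty":-33.6,"tz":-1,"ax":0,"ay":0,"az":0,"grip":0},{"tx":0,"ty":0,"tz":0,"ax":0,"ay":0,"az":0.133,"grip":0},{"tx":0,"ty":0,"tz":0,"ax":0,"ay":0,"az":0,"grip":0},{"tx":0,"ty":0,"tz":0,"ax":0,"ay":0,"az":0,"grip":0},{"tx":0,"ty":0,"tz":0,"ax":0,"ay":0,"az":0,"grip":0}]'

```text
t: 12.95
tool_pos: [0.6287, 0.2159, 0.2124]
orientation: [3.133, 0.224, -0.002]
force: [-0.1, -0.4, -0.1]
opening: 0.0929
```

Run:
```python
from h import *
c=snap('wrist','w10');plan([.6288,.2172,.076],8.06);s,R=st()
cv2.imwrite('pics/z9.png',cv2.resize(c['frame'][200:360,230:390],None,fx=4.5,fy=3.75,interpolation=cv2.INTER_CUBIC))
for dx in (-10,10.3):
  for dy in (-20,20): print(proj(c,np.array([.6288,.2172,.106])+R@np.array([dx,dy,0])/1000).round(1))
```

```text
t 13.00 pos [0.6289 0.216  0.2127] yaw 8.12 tilt 0.04 F [-0.  -0.1 -0.1] op 0.0928
tool delta mm [  0.2  -1.3 136.7]
az 0.0011
t 13.00 pos [0.6289 0.216  0.2127] yaw 8.12 tilt 0.04 F [-0.  -0.1 -0.1] op 0.0928
[285.7 254.5]
[337.3 254.6]
[285.1 229.2]
[337.8 229.2]
```

View pics/z9.png

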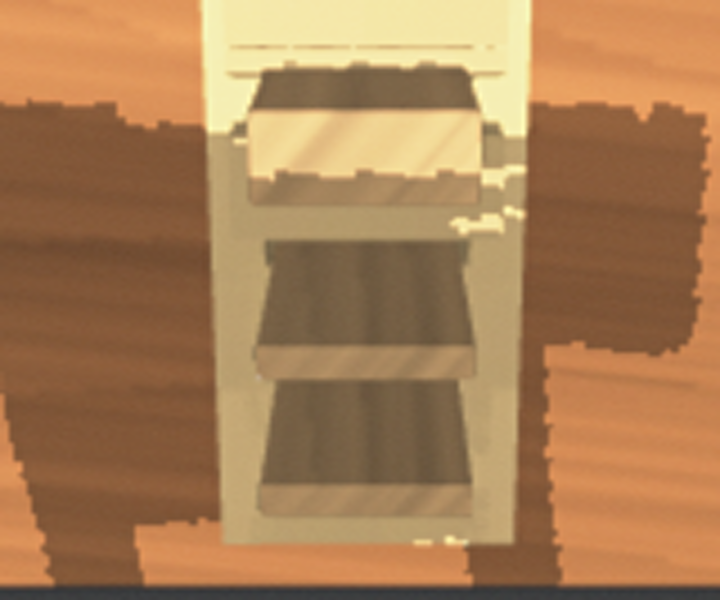

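The wedge top matches the prediction within 0.5 px, confirming its height and position. Descend and grip hard.

Emit:
step_arm --targets '[{"tx":0,"ty":-1,"tz":40,"ax":0,"ay":0,"az":0,"grip":0},{"tx":0,"ty":0,"tz":40,"ax":0,"ay":0,"az":0,"grip":0},{"tx":0,"ty":0,"tz":30,"ax":0,"ay":0,"az":0,"grip":0},{"tx":0,"ty":0,"tz":26,"ax":0,"ay":0,"az":0,"grip":0},{"tx":0,"ty":0,"tz":0,"ax":0,"ay":0,"az":0,"grip":0},{"tx":0,"ty":0,"tz":0,"ax":0,"ay":0,"az":0,"grip":100},{"tx":0,"ty":0,"tz":0,"ax":0,"ay":0,"az":0,"grip":120},{"tx":0,"ty":0,"tz":0,"ax":0,"ay":0,"az":0,"grip":120},{"tx":0,"ty":0,"tz":0,"ax":0,"ay":0,"az":0,"grip":180},{"tx":0,"ty":0,"tz":0,"ax":0,"ay":0,"az":0,"grip":200},{"tx":0,"ty":0,"tz":0,"ax":0,"ay":0,"az":0,"grip":200},{"tx":0,"ty":0,"tz":0,"ax":0,"ay":0,"az":0,"grip":200},{"tx":0,"ty":0,"tz":0,"ax":0,"ay":0,"az":0,"grip":200}]' --squeeze 60

```text
t: 14.3
tool_pos: [0.629, 0.218, 0.0772]
orientation: [-3.134, -0.221, 0.0]
force: [-1.2, -0.0, 0.3]
opening: 0.0396
```

Run:
```python
from h import *
plan([.6288,.2172,.200],8.06)
```

```text
t 14.30 pos [0.629  0.218  0.0772] yaw 8.07 tilt 0.00 F [-1.2 -0.   0.3] op 0.0396
tool delta mm [  -0.3    0.7 -122.8]
az 0.0002
```

Emit:
step_arm --targets '[{"tx":0,"ty":0,"tz":-10,"ax":0,"ay":0,"az":0,"grip":200},{"tx":0,"ty":0,"tz":-20,"ax":0,"ay":0,"az":0,"grip":200},{"tx":0,"ty":0,"tz":-30,"ax":0,"ay":0,"az":0,"grip":200},{"tx":0,"ty":0,"tz":-30,"ax":0,"ay":0,"az":0,"grip":200},{"tx":0,"ty":0,"tz":-30,"ax":0,"ay":0,"az":0,"grip":200},{"tx":0,"ty":0,"tz":-30,"ax":0,"ay":0,"az":0,"grip":200},{"tx":0,"ty":0,"tz":0,"ax":0,"ay":0,"az":0,"grip":200},{"tx":0,"ty":0,"tz":0,"ax":0,"ay":0,"az":0,"grip":200}]'

```text
t: 15.1
tool_pos: [0.6294, 0.2181, 0.2283]
orientation: [-3.133, -0.221, -0.003]
force: [0.0, -0.3, -2.3]
opening: 0.0398
```

Run:
```python
from h import *
c=snap('wrist','w11');plan([.5088,-.2007,.225],15.7)
```

```text
t 15.15 pos [0.6286 0.2179 0.2265] yaw 8.07 tilt 0.05 F [ 0.3  0.3 -1.3] op 0.0394
tool delta mm [-177.4  397.6    1.7]
az -0.1332
```

View pics/w11.png

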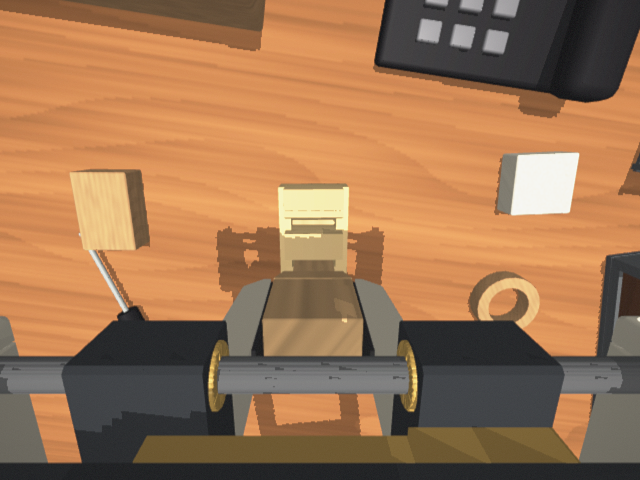

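The wedge is held square, with the taper towards +x (towards the block). Carry it over.

Emit:
step_arm --targets '[{"tx":-16.1,"ty":36.2,"tz":0,"ax":0,"ay":0,"az":0,"grip":200},{"tx":-16.1,"ty":36.2,"tz":0,"ax":0,"ay":0,"az":0,"grip":200},{"tx":-16.1,"ty":36.2,"tz":0,"ax":0,"ay":0,"az":0,"grip":200},{"tx":-16.1,"ty":36.2,"tz":0,"ax":0,"ay":0,"az":0,"grip":200},{"tx":-16.1,"ty":36.2,"tz":0,"ax":0,"ay":0,"az":0,"grip":200},{"tx":-16.1,"ty":36.2,"tz":0,"ax":0,"ay":0,"az":0,"grip":200},{"tx":-16.1,"ty":36.2,"tz":0,"ax":0,"ay":0,"az":0,"grip":200},{"tx":-16.1,"ty":36.2,"tz":0,"ax":0,"ay":0,"az":0,"grip":200},{"tx":-16.1,"ty":36.2,"tz":0,"ax":0,"ay":0,"az":0,"grip":200},{"tx":-16.1,"ty":36.2,"tz":0,"ax":0,"ay":0,"az":0,"grip":200},{"tx":-16.1,"ty":36.2,"tz":0,"ax":0,"ay":0,"az":0,"grip":200},{"tx":0,"ty":0,"tz":0,"ax":0,"ay":0,"az":-0.133,"grip":200},{"tx":0,"ty":0,"tz":0,"ax":0,"ay":0,"az":0,"grip":200},{"tx":0,"ty":0,"tz":0,"ax":0,"ay":0,"az":0,"grip":200},{"tx":0,"ty":0,"tz":0,"ax":0,"ay":0,"az":0,"grip":200}]'

```text
t: 16.65
tool_pos: [0.5094, -0.2002, 0.2263]
orientation: [-3.112, -0.426, 0.002]
force: [0.1, 0.2, -1.2]
opening: 0.0398
```

Run:
```python
from h import *
c=snap('wrist','w12');plan([.5088,-.2007,.151],15.7);snap('scene','s12')
cv2.imwrite('pics/z10.png',cv2.resize(c['frame'][190:360,230:390],None,fx=4.5,fy=3.5,interpolation=cv2.INTER_CUBIC))
```

```text
t 16.70 pos [ 0.5096 -0.2002  0.2266] yaw 15.64 tilt 0.05 F [-0.3  0.7 -0.5] op 0.0400
tool delta mm [-0.8  0.3 75.6]
az -0.001
```

View pics/z10.png

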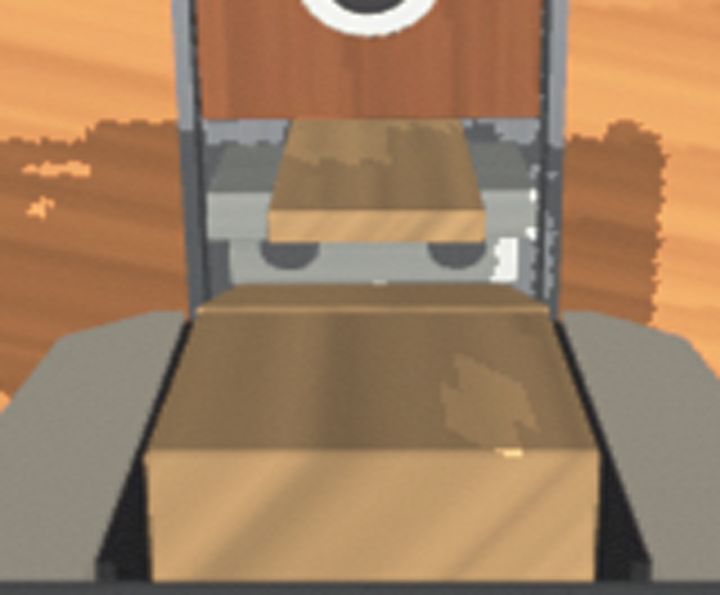

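View pics/s12.png

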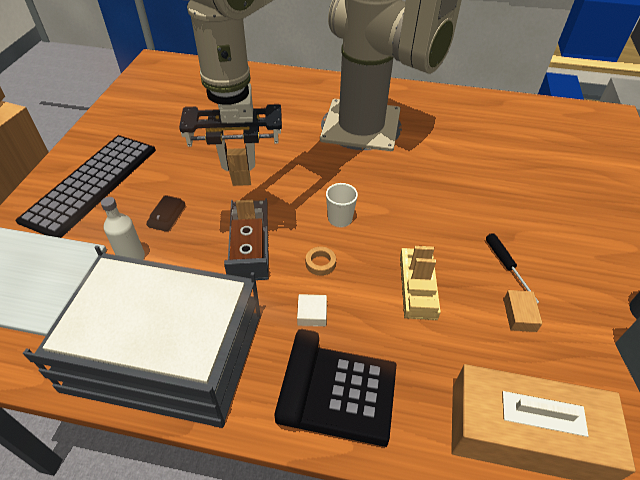

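Run:
```python
from h import *
c=load('w12');s,R=st()
z=lambda u,v:(230+u/4.5,190+v/3.5)
for n,p,h in [('pk front',(377,210),.103),('pk back',(377,242),.103),('pL',(270,225),.103),('pR',(485,225),.103),('fl',(207,193),.06),('fr',(533,190),.06),('bl',(203,119),.06),('br',(541,118),.06)]:
  v=onz(c,*z(*p),h);print(n,v.round(4),(R.T@(v-s['tool_pos'])*1000).round(1))
```

```text
t 16.75 pos [ 0.5096 -0.2003  0.2268] yaw 15.67 tilt 0.03 F [-0.4  0.1 -0.2] op 0.0399
pk front [ 0.4985 -0.2037  0.103 ] [-11.6   0.3 123.8]
pk back [ 0.4908 -0.2059  0.103 ] [-19.6   0.3 123.8]
pL [ 0.4896 -0.1858  0.103 ] [-15.3 -19.3 123.8]
pR [ 0.5003 -0.2238  0.103 ] [-15.3  20.2 123.8]
fl [ 0.48   -0.1718  0.06  ] [-20.8 -35.3 166.8]
fr [ 0.4993 -0.2376  0.06  ] [-20.   33.2 166.8]
bl [ 0.4998 -0.1661  0.06  ] [ -0.2 -35.5 166.8]
br [ 0.5189 -0.2333  0.06  ] [1.000e-01 3.430e+01 1.668e+02]
```

The wedge's flat face clears the packer front by 1.6 mm, and the tip is centred in the remaining gap. Lower into the gap.

Emit:
step_arm --targets '[{"tx":0,"ty":0,"tz":30,"ax":0,"ay":0,"az":0,"grip":200},{"tx":0,"ty":0,"tz":30,"ax":0,"ay":0,"az":0,"grip":200},{"tx":0,"ty":0,"tz":20,"ax":0,"ay":0,"az":0,"grip":200},{"tx":0,"ty":0,"tz":15,"ax":0,"ay":0,"az":0,"grip":200},{"tx":0,"ty":0,"tz":10,"ax":0,"ay":0,"az":0,"grip":200},{"tx":0,"ty":0,"tz":6,"ax":0,"ay":0,"az":0,"grip":200},{"tx":0,"ty":0,"tz":0,"ax":0,"ay":0,"az":0,"grip":200},{"tx":0,"ty":0,"tz":0,"ax":0,"ay":0,"az":0,"grip":200}]'

```text
t: 17.55
tool_pos: [0.51, -0.2011, 0.1166]
orientation: [3.112, 0.429, 0.001]
force: [2.5, 0.5, -2.4]
opening: 0.0394
```

Run:
```python
from h import *
s,R=st();print('tool F',(R.T@s['force']).round(1));c=snap('wrist','w13')
cv2.imwrite('pics/z11.png',cv2.resize(c['frame'][130:370,210:410],None,fx=3.5,fy=2.5,interpolation=cv2.INTER_CUBIC))
```

```text
t 17.55 pos [ 0.51   -0.2011  0.1166] yaw 15.69 tilt 0.05 F [ 2.5  0.5 -2.4] op 0.0394
tool F [2.5 0.2 2.4]
```

View pics/z11.png

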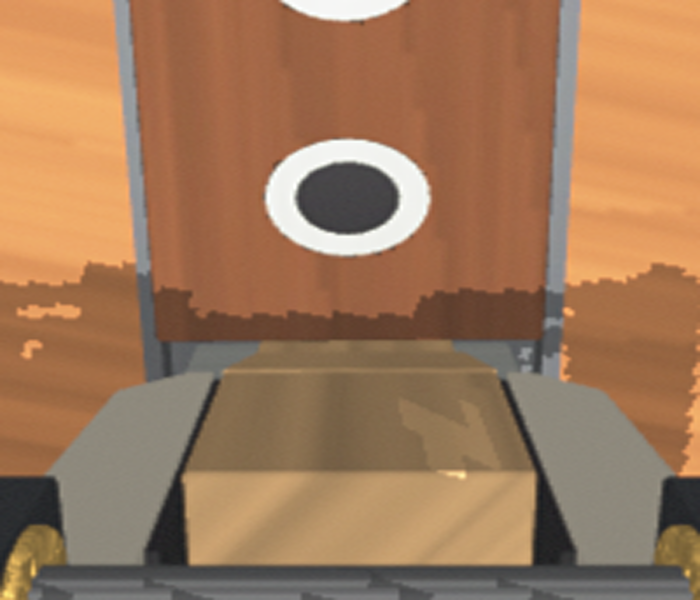

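Emit:
step_arm --targets '[{"tx":-0.5,"ty":0,"tz":3,"ax":0,"ay":0,"az":0,"grip":200},{"tx":-0.5,"ty":0,"tz":3,"ax":0,"ay":0,"az":0,"grip":200},{"tx":0,"ty":0,"tz":0,"ax":0,"ay":0,"az":0,"grip":200},{"tx":0,"ty":0,"tz":0,"ax":0,"ay":0,"az":0,"grip":200}]'

```text
t: 18.0
tool_pos: [0.5098, -0.2016, 0.1106]
orientation: [3.111, 0.429, 0.005]
force: [6.7, 0.9, -2.1]
opening: 0.0397
```

Run:
```python
from h import *
s,R=st();print('tool F',(R.T@s['force']).round(1))
```

```text
t 18.00 pos [ 0.5098 -0.2016  0.1106] yaw 15.69 tilt 0.17 F [ 6.7  0.9 -2.1] op 0.0397
tool F [6.7 0.9 2.1]
```

The wedge touches the packer (6.7 N). Continue downward.

Emit:
step_arm --targets '[{"tx":0,"ty":0,"tz":3,"ax":0,"ay":0,"az":0,"grip":200},{"tx":0,"ty":0,"tz":3,"ax":0,"ay":0,"az":0,"grip":200},{"tx":0,"ty":0,"tz":0,"ax":0,"ay":0,"az":0,"grip":200},{"tx":0,"ty":0,"tz":0,"ax":0,"ay":0,"az":0,"grip":200}]'

```text
t: 18.4
tool_pos: [0.5098, -0.2016, 0.1046]
orientation: [3.111, 0.429, 0.004]
force: [7.3, 1.2, -2.6]
opening: 0.0398
```

Run:
```python
from h import *
s,R=st();print('tool F',(R.T@s['force']).round(1));c=snap('wrist','w14')
cv2.imwrite('pics/z12.png',cv2.resize(c['frame'][130:370,210:410],None,fx=3.5,fy=2.5,interpolation=cv2.INTER_CUBIC))
```

```text
t 18.40 pos [ 0.5098 -0.2016  0.1046] yaw 15.69 tilt 0.17 F [ 7.3  1.2 -2.6] op 0.0398
tool F [7.4 0.9 2.6]
```

View pics/z12.png

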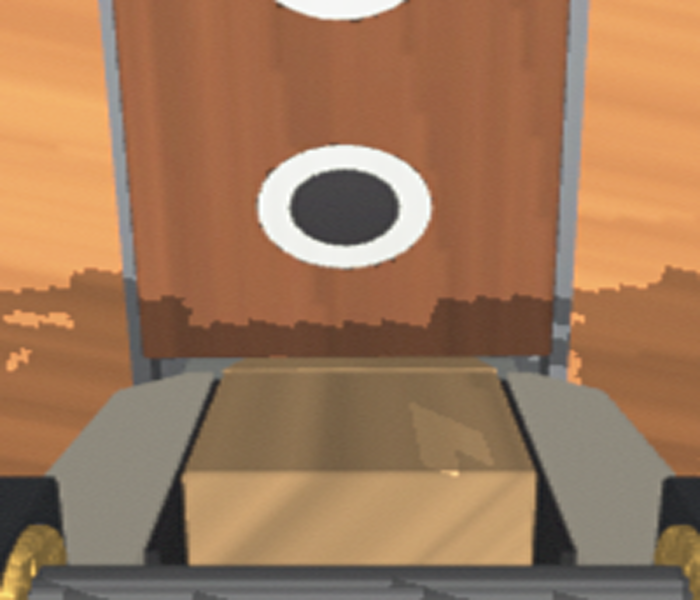

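Emit:
step_arm --targets '[{"tx":0,"ty":0,"tz":2.5,"ax":0,"ay":0,"az":0,"grip":200},{"tx":0,"ty":0,"tz":2.5,"ax":0,"ay":0,"az":0,"grip":200},{"tx":0,"ty":0,"tz":0,"ax":0,"ay":0,"az":0,"grip":200}]'

```text
t: 18.75
tool_pos: [0.5099, -0.2019, 0.1002]
orientation: [3.111, 0.429, 0.005]
force: [5.9, 0.9, 1.5]
opening: 0.0396
```

Run:
```python
from h import *
s,R=st();print('tool F',(R.T@s['force']).round(1))
```

```text
t 18.75 pos [ 0.5099 -0.2019  0.1002] yaw 15.69 tilt 0.19 F [5.9 0.9 1.5] op 0.0396
tool F [ 5.9  0.7 -1.5]
```

Emit:
step_arm --targets '[{"tx":0,"ty":0,"tz":2,"ax":0,"ay":0,"az":0,"grip":200},{"tx":0,"ty":0,"tz":0,"ax":0,"ay":0,"az":0,"grip":200},{"tx":0,"ty":0,"tz":0,"ax":0,"ay":0,"az":0,"grip":200}]'

```text
t: 19.05
tool_pos: [0.5099, -0.2019, 0.0983]
orientation: [3.111, 0.428, 0.005]
force: [5.4, 1.0, 2.9]
opening: 0.0398
```

Emit:
step_arm --targets '[{"tx":0,"ty":0,"tz":2,"ax":0,"ay":0,"az":0,"grip":200},{"tx":0,"ty":0,"tz":0,"ax":0,"ay":0,"az":0,"grip":200},{"tx":0,"ty":0,"tz":0,"ax":0,"ay":0,"az":0,"grip":200}]'

```text
t: 19.35
tool_pos: [0.51, -0.2019, 0.0963]
orientation: [3.111, 0.429, 0.005]
force: [5.9, 0.8, 2.6]
opening: 0.0395
```

Emit:
step_arm --targets '[{"tx":0,"ty":0,"tz":2,"ax":0,"ay":0,"az":0,"grip":200},{"tx":0,"ty":0,"tz":0,"ax":0,"ay":0,"az":0,"grip":200},{"tx":0,"ty":0,"tz":0,"ax":0,"ay":0,"az":0,"grip":200}]'

```text
t: 19.65
tool_pos: [0.5099, -0.202, 0.0944]
orientation: [3.111, 0.429, 0.005]
force: [5.3, 0.8, 5.5]
opening: 0.0398
```

Emit:
step_arm --targets '[{"tx":0,"ty":0,"tz":1.5,"ax":0,"ay":0,"az":0,"grip":200},{"tx":0,"ty":0,"tz":0,"ax":0,"ay":0,"az":0,"grip":200},{"tx":0,"ty":0,"tz":0,"ax":0,"ay":0,"az":0,"grip":200}]'

```text
t: 19.95
tool_pos: [0.5099, -0.2021, 0.0938]
orientation: [3.11, 0.429, 0.005]
force: [0.9, 2.1, 12.2]
opening: 0.0399
```

Emit:
step_arm --targets '[{"tx":0,"ty":0,"tz":1.5,"ax":0,"ay":0,"az":0,"grip":200},{"tx":0,"ty":0,"tz":0,"ax":0,"ay":0,"az":0,"grip":200},{"tx":0,"ty":0,"tz":0,"ax":0,"ay":0,"az":0,"grip":200}]'

```text
t: 20.25
tool_pos: [0.51, -0.2023, 0.0934]
orientation: [3.11, 0.428, 0.005]
force: [-3.2, 2.8, 21.8]
opening: 0.0397
```

Run:
```python
from h import *
s,R=st();print('tool F',(R.T@s['force']).round(1));c=snap('wrist','w15')
cv2.imwrite('pics/z13.png',cv2.resize(c['frame'][0:370,190:430],None,fx=2.5,fy=1.6,interpolation=cv2.INTER_CUBIC))
```

```text
t 20.25 pos [ 0.51   -0.2023  0.0934] yaw 15.69 tilt 0.22 F [-3.2  2.8 21.8] op 0.0397
tool F [ -2.3  -3.5 -21.8]
```

View pics/z13.png

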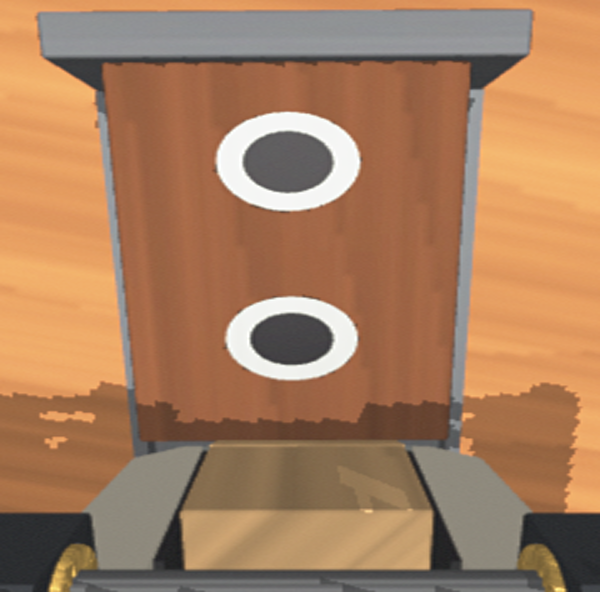

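It bites: 22 N at tip height ~22 mm, 14 mm above the floor. The implied gap is 22.8 mm, as expected with the block home. Press firmer.

Emit:
step_arm --targets '[{"tx":0,"ty":0,"tz":1.5,"ax":0,"ay":0,"az":0,"grip":200},{"tx":0,"ty":0,"tz":0,"ax":0,"ay":0,"az":0,"grip":200},{"tx":0,"ty":0,"tz":0,"ax":0,"ay":0,"az":0,"grip":200}]'

```text
t: 20.6
tool_pos: [0.5101, -0.2024, 0.0931]
orientation: [3.11, 0.429, 0.005]
force: [-7.7, 4.2, 30.8]
opening: 0.0397
```

Emit:
step_arm --targets '[{"tx":0,"ty":0,"tz":1.5,"ax":0,"ay":0,"az":0,"grip":200},{"tx":0,"ty":0,"tz":0,"ax":0,"ay":0,"az":0,"grip":200},{"tx":0,"ty":0,"tz":0,"ax":0,"ay":0,"az":0,"grip":200}]'

```text
t: 20.9
tool_pos: [0.5102, -0.2026, 0.0927]
orientation: [3.109, 0.429, 0.005]
force: [-12.8, 6.9, 40.3]
opening: 0.0395
```

Lateral force is −13 N. I'll shift slightly toward the fence so the packer carries it, and see whether the wedge moves.

Emit:
step_arm --targets '[{"tx":-0.8,"ty":0.3,"tz":0,"ax":0,"ay":0,"az":0,"grip":200},{"tx":-0.8,"ty":0.3,"tz":0,"ax":0,"ay":0,"az":0,"grip":200},{"tx":0,"ty":0,"tz":0,"ax":0,"ay":0,"az":0,"grip":200},{"tx":0,"ty":0,"tz":0,"ax":0,"ay":0,"az":0,"grip":200}]'

```text
t: 21.3
tool_pos: [0.5099, -0.2028, 0.0926]
orientation: [3.11, 0.429, 0.009]
force: [-6.1, 10.3, 36.3]
opening: 0.0397
```

Run:
```python
from h import *
s,R=st();print('tool F',(R.T@s['force']).round(1),s['wrist_torque'])
```

```text
t 21.30 pos [ 0.5099 -0.2028  0.0926] yaw 15.70 tilt 0.35 F [-6.1 10.3 36.3] op 0.0397
tool F [ -2.9 -11.4 -36.4] [2.27155533 0.43892241 0.27747831]
```

Emit:
step_arm --targets '[{"tx":0,"ty":-0.8,"tz":0.5,"ax":0,"ay":0,"az":0,"grip":200},{"tx":0,"ty":-0.6,"tz":0.7,"ax":0,"ay":0,"az":0,"grip":200},{"tx":0,"ty":0,"tz":0,"ax":0,"ay":0,"az":0,"grip":200},{"tx":0,"ty":0,"tz":0,"ax":0,"ay":0,"az":0,"grip":200},{"tx":0,"ty":0,"tz":0,"ax":0,"ay":0,"az":0,"grip":200}]'

```text
t: 21.8
tool_pos: [0.51, -0.2026, 0.0925]
orientation: [3.108, 0.428, 0.01]
force: [-9.5, 6.1, 42.3]
opening: 0.0396
```

Run:
```python
from h import *
s,R=st();print('tool F',(R.T@s['force']).round(1))
c=snap('wrist','w16');w=load('w12')
st()
a=cv2.resize(c['frame'][0:370,220:400],None,fx=2.2,fy=1.6,interpolation=cv2.INTER_CUBIC);b=cv2.resize(w['frame'][0:370,220:400],None,fx=2.2,fy=1.6,interpolation=cv2.INTER_CUBIC)
cv2.imwrite('pics/z14.png',np.hstack([a,b]))
sc=snap('scene','s16');cv2.imwrite('pics/z15.png',cv2.resize(sc['frame'][170:290,180:300],None,fx=5,fy=5,interpolation=cv2.INTER_CUBIC))
```

```text
t 21.80 pos [ 0.51   -0.2026  0.0925] yaw 15.70 tilt 0.45 F [-9.5  6.1 42.3] op 0.0396
tool F [ -7.3  -8.2 -42.4]
t 21.85 pos [ 0.5099 -0.2026  0.0925] yaw 15.70 tilt 0.44 F [-8.7  6.9 41. ] op 0.0396
```

View pics/z14.png

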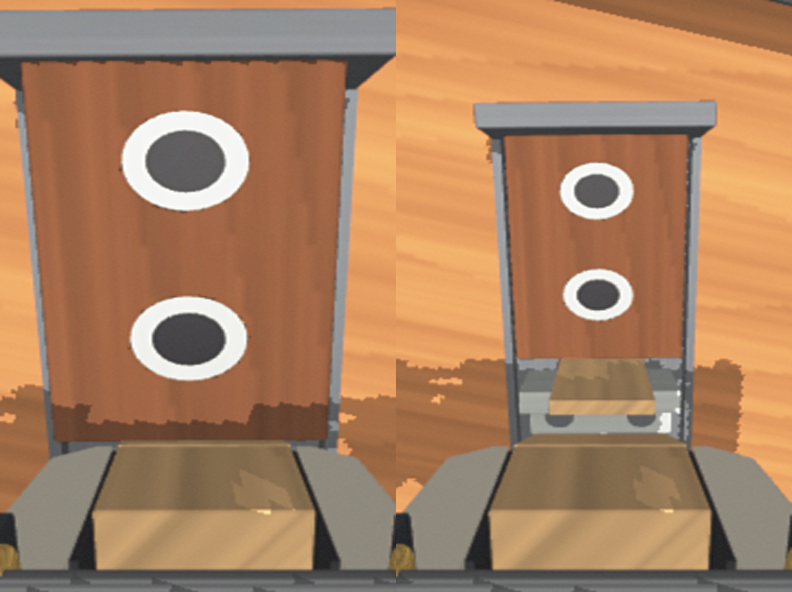

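View pics/z15.png

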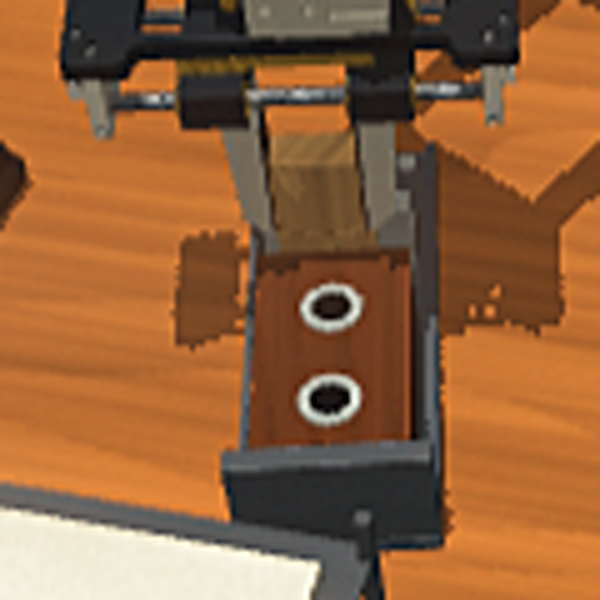

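View pics/s16.png

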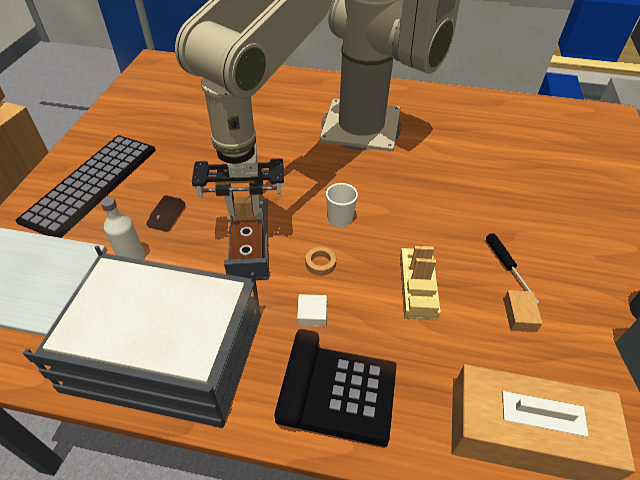

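Run:
```python
from h import *
d=np.array([np.cos(np.radians(15.7)),np.sin(np.radians(15.7)),0])
def rings(n):
    c=load(n);f=c['frame'];m=cv2.inRange(cv2.cvtColor(f,cv2.COLOR_BGR2HSV),(0,0,200),(179,40,255))
    k,_=cv2.findContours(m,cv2.RETR_EXTERNAL,cv2.CHAIN_APPROX_NONE)
    out=[]
    for q in k:
        a=cv2.contourArea(q);(u,v),(w,h),_=cv2.fitEllipse(q) if len(q)>20 else ((0,0),(1,9),0)
        if a>200 and 270<u<350 and min(w,h)/max(w,h)>.6: out.append((u,v))
    return [ (round(u,1),round(v,1),(onz(c,u,v,.06)@d*1000).round(2)) for u,v in out]
for n in ['w7','w9','w12','w13','w14','w15','w16']: print(n,rings(n))
```

```text
w7 [(312.7, 170.9, np.float64(473.52)), (312.0, 100.6, np.float64(528.89))]
w9 [(309.4, 167.7, np.float64(473.56)), (308.6, 96.0, np.float64(528.88))]
w12 [(311.4, 183.8, np.float64(473.45)), (310.7, 118.9, np.float64(528.74))]
w13 [(308.8, 208.5, np.float64(473.3)), (307.7, 110.7, np.float64(528.76))]
w14 [(307.9, 212.1, np.float64(473.33)), (306.7, 108.6, np.float64(528.78))]
w15 [(306.3, 211.0, np.float64(476.29)), (304.7, 100.4, np.float64(531.82))]
w16 [(305.4, 211.0, np.float64(476.31)), (303.8, 100.0, np.float64(531.84))]
```

The ring positions show the block moved 3.0 mm along the shoe. It did not shift further between 22 N and 42 N, so it is hard on the stop. Hand in.

Run:
```python
from h import *
st();print(robot.close_job());st()
```

```text
t 21.90 pos [ 0.5099 -0.2027  0.0925] yaw 15.70 tilt 0.45 F [-9.   5.9 41. ] op 0.0396
the job is handed in; nothing more can be done
None
the job is handed in; nothing more can be done
```

The job is handed in: one packer stands against the fence and the wedge is pressed in with about 41 N, still gripped. Two spare packers remain in the rack, and the clock read 21.9 s.

**Packer count:** the gap measured about 20.3 mm with the block off its stop. One packer leaves the wedge well within its range, so a second wasn't needed.

**Last checks:**
- **Bite:** the wedge started biting with its tip about 14 mm above the gap floor, and it did not slip in the grip.
- **Block:** it moved 3.0 mm towards the end stop and did not move any further (within 0.1 mm) between 22 N and 41 N. No gap shows at the stop. Home-gap estimates agree: about 23.3 mm from the measured gap plus the block's travel, and about 23 mm from wedge depth.
- **Other things on the desk:** they look unmoved in the scene picture. I compared by eye and did not measure.

**Disagreements:**
- The first, rougher gap reading was 18 mm; three closer ones gave about 20.2–20.3 mm.
- The tool position puts the wedge about 2 mm further from the fence than a tight stack should. I put this down to calibration error, because the depth where it first touched and the block's travel both fit a tight stack.
- About 11 N of sideways force was left on the tool at the end.

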